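# Shift the bobbin winder's speed lever through its H-gate to speed two

### The job

Push the bobbin winder's speed lever out of its parked slot (the unmarked one) and through the H-gate, fully home into the slot marked with two studs, without running it into either of the other two marked slots on the way. Push the ball knob gently with the outside of the fingers only, never taking it between them, leave the spools, the tape and the box beside the winder where they stand, and finish clear of the lever.

Things in the scene. Friction and masses are not known exactly. Their poses are not given: they have to be found in the camera images.
- winder: bobbin winder bolted to the bench: grey box, foot 150 x 150 mm, steel gate plate 116 x 116 mm on top (top face 100 mm above the bench); motor drum on its left (+y) side reaching 128 mm from the centre, bobbin spindle on the right 125 mm. Origin: centre of the underside, on the bench. Axes: x to its far side, y to its left, z up. All offsets below are in these axes.
- gate (a point): centre of the H-shaped opening, on the plate's top. Two slots along x at y = +-17 mm, each 15 mm wide, from x = -30 to +30 mm, joined at x = 0 by a cross channel along y, 17 mm wide, corners rounded. So four slot halves: near (-x) and far (+x), left (+y) and right (-y). The lever starts parked in the near left one, unmarked; the other three carry the markers, whose order varies.
- knob (a point): centre of the lever's black ball knob, 36 mm across. Stem 9 mm thick, with an 18 mm collar under the knob. Home in a slot the knob's centre is at x = +-44, y = +-33 mm, over that slot's marker, about 159 mm above the bench (170 upright). About 3 N on the knob moves the lever; it stays where it is left (no spring) and cannot be lifted.
- pivot (a point): point about which the lever tilts both ways: on the winder's centre line, 30 mm above the bench, inside the box. The knob's centre is 140 mm from it: x = 140 sin(selector), y = 140 cos(selector) sin(gimbal), z = 30 + 140 cos(selector) cos(gimbal) mm from the winder's origin.
- selector (a joint): tilt of the lever along the slots, rad: 0 in the cross channel, + towards the winder's far side (+x), hard stops at +-0.32 (fully home). Parked at the start: -0.32 to -0.27. In the cross channel it has about +-0.055 of play; only there can the lever pass from one side to the other.
- gimbal (a joint): tilt of the lever sideways, rad: + towards the winder's left (+y), hard stops at +-0.25, which are the left and right slots; the middle wall of the gate leaves about 0.04 of play in a slot.
- mark_one: marker plate with ONE round black stud (8 mm across, 4 mm high): aluminium, 18 x 36 x 2 mm, lying on the gate plate at the outer end of a slot, its centre at x = +-44, y = +-34 mm in the winder's axes. Origin: centre of its underside, 100 mm above the bench; axes as the winder's.
- mark_two: marker plate with TWO studs in a row, else like mark_one: it marks the slot where the lever must go.
- mark_three: marker plate with THREE studs in a row, else like mark_one.
- spool_black: standing spool of black thread, 36 mm across, 66 mm high, loose, beside the winder; origin at the centre of its underside.
- spool_pink: standing spool of pink thread, 33 mm across, 66 mm high, loose, before the winder; origin at the centre of its underside.
- needle_box: flat cardboard needle box, 56 x 88 x 22 mm, loose, before the winder; origin at the centre of its underside.
- tape_roll: roll of black tape lying flat, 62 mm across, 19 mm high, loose, behind the winder; origin at the centre of its underside.

How it is judged:
By the outcome, as a careful person would: the job done as asked, in the order asked, and still so for the second after the job is handed in, with the robot touching nothing.
It also fails if it takes over 48 s, if anything falls off the work surface, if the arm or the gripper's body presses on something with over 40 N, if the wrist force passes 120 N, or if a joint passes its speed limit or range.

### The arm

A 6-joint arm with a two-finger parallel gripper is mounted at the origin on a cart in front of the work surface, level with it; the furniture and walls round the work are solid. World frame = base frame: x ahead of the robot, y to its left, z up, the work surface at z = 0. Lengths are in m, angles in rad, forces in N, time in s.
With the tool pointing down it reaches from about 0.375 to 0.825 m from the base axis. Payload 5.5 kg.
Tool frame: the origin (TCP) lies at the very end of the fingers, on their centre line; the grasp point (between the pads) lies 19 mm behind it; z points along the fingers, y is the direction in which the jaws open and shut (so a half turn about z gives the same grasp; the last joint's range is limited). The gripper opens to 85 mm and grips with 20 to 120 N. Pads are 22 mm wide; open, the fingers measure 114 mm over their backs; the gripper's body (76 mm by 85 mm) begins 54 mm behind the grasp point. The pads swing forward as they close: fully open they stand 13 mm farther back than shut.
Start: joints at [-1.21, 0.314, -0.047, 1.21, 0, 1.571], TCP at [0.212, -0.561, 0.231] pointing down, gripper open.
Joint ranges: [-2.67, 2.67], [-0.69, 1.73], [-1.03, 1.25], [-2.08, 2.16], [-1.42, 1.45], [-3.14, 3.14]. Speed limits (rad/s): [2.39, 2.39, 3.01, 3.14, 3.14, 3.14].

### API

Orientations are given as a unit quaternion [w, x, y, z].
In Python, from cell import manip gives the robot as it stands.
- The arm moves only by the tool servo_tool, never from a script. Its argument "moves" is a list of rows, each a list of 6 numbers: the shift along the tool's x, y, z in cm, then the turn, a rotation vector about the tool's x, y, z in degrees. A call has 1 to 5 rows; each row shifts and turns the commanded pose from where the row before left it, along the tool's axes as they then stand; what a row does not reach is not made up. A row lasts 1/8 s, in which the tool goes at most 62.5 mm and 10.7 degrees, less where a joint would pass 70% of its speed; a pose out of reach is approached as far as the arm can. A call with a gripper value outside its range is refused whole. "fingers" is the gripper's target within -1 to 1 (fully open at 1, half-way at 0, shut at -1), set as the call begins (left out, the last holds). The fingers move at their own pace and stop on an object; "newtons" is the grip in N (left out, the last holds). Time passes only in rows, so rows that do not move let the fingers close. It gives the time, the measured TCP pose, the force and the opening at its end, in the units of the state.
- manip.observe(): the state, without advancing time (a new reading comes with each control period).
- manip.grab_frame(name): name is "scene" or "top" or "wrist"; returns the picture (400x640x3 uint8, red, green, blue); there is no depth.
- manip.camera_model(name): a dict with "camera_matrix" (3x3 intrinsics, pixels), "D" ([k1, k2, p1, p2, k3] as OpenCV has them; the pictures are not rectified), "R" (3x3) and "t" (3): a world point X has camera coordinates R X + t. Camera axes: x right, y down, z forward; pixel columns grow to the right and rows downward; lengths in m; the calibration is good to about 2 mm. A picture is of the moment at which its call begins: read the wrist's pose just before it. camera_model takes no time and is no camera call; for the wrist camera it gives the pose at the moment of the call.
- manip.sign_off(): hands the job in, once; it reports no verdict.
The state is a dict: "clock": time; "qpos": joint angles; "joint_velocities": joint speeds; "effort": joint torques, N m; "eef_pos": TCP position; "tool_rot": TCP orientation; "contact_force": force on the tool from outside, world axes, zero at the start; "torque": the same for the moment, N m; "width": finger opening in m.
Only numpy, scipy, OpenCV 4.12 (cv2) and the standard library are available. Lean on these libraries where they do the work, as an engineer would, in place of code of your own. Each camera call takes 0.05 s, during which the arm holds its last target. There are 200 camera calls.

## Working session

There is one attempt and no reset: what is moved stays moved. The work goes in short steps, Python scripts to look and compute and a tool call to move; the robot and the scene stay as the last step left them, time stands still between calls to the robot, and variables do not carry over. Pictures are saved under pics/ and viewed, about 8 in all and at most 12, crops included, and the job is handed in when it is done.

Besides the shell and the picture viewer there is one more tool, called after "Request:" by a JSON object that holds its "method" and its "body", one argument or row to a line. servo_tool: Moves the arm, as the interface text tells. Its arguments: {"type":"object","properties":{"moves":{"type":"array","items":{"type":"array","items":{"type":"number"}}},"fingers":{"type":"number"},"newtons":{"type":"number"}},"required":["moves"]}

```bash
mkdir -p pics
python3 - <<'E'
from cell import manip
import cv2
s=manip.observe();print(s)
for n in("scene","top"):
    cv2.imwrite(f"pics/{n}0.png",manip.grab_frame(n)[:,:,::-1])
E
```

```text
{'clock': 0.0, 'qpos': array([-1.21001880e+00,  3.14248821e-01, -4.81151937e-02,  1.21019822e+00,
       -9.95447425e-06,  1.57080598e+00]), 'joint_velocities': array([-0.00045728, -0.00115244,  0.00041724, -0.00077263,  0.00062217,
        0.00031563]), 'effort': array([-4.04933371e-04, -5.39589179e+01,  3.39751875e+01,  1.90464273e-02,
        5.62722153e-05, -4.31063398e-06]), 'eef_pos': array([ 0.21158628, -0.56081359,  0.23040507]), 'tool_rot': array([-8.67733917e-04,  9.83774500e-01,  1.79407227e-01, -1.63313327e-04]), 'contact_force': array([0.55486538, 0.11457004, 0.19167676]), 'torque': array([ 0.00641087, -0.00496078, -0.04536396]), 'width': 0.08537630092480804}
```

View pics/top0.png

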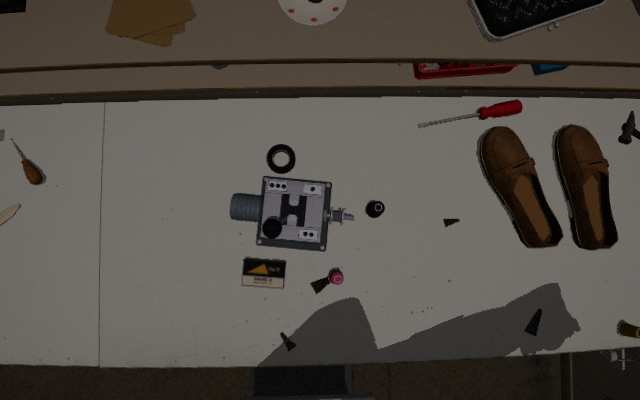

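View pics/scene0.png

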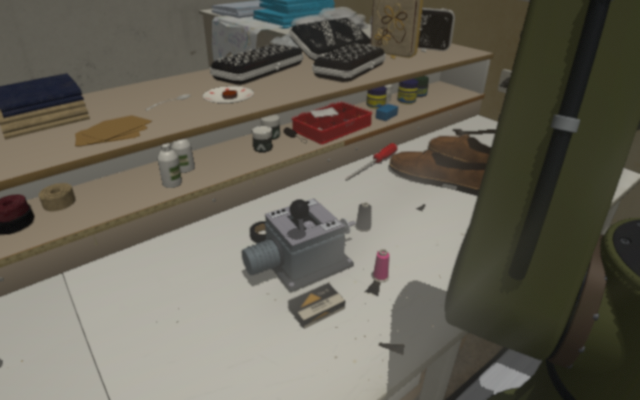

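```bash
cat > h.py <<'E'
from cell import manip
import cv2, numpy as np
def ray(n,uv,z):
    c=manip.camera_model(n); K=np.array(c["camera_matrix"]);D=np.array(c["D"]);R=np.array(c["R"]);t=np.array(c["t"])
    p=cv2.undistortPoints(np.array(uv,float).reshape(-1,1,2),K,D).reshape(-1,2)
    d=np.c_[p,np.ones(len(p))]@R; o=-R.T@t
    return o+d*((np.broadcast_to(z,len(p))-o[2])/d[:,2])[:,None]
def proj(n,X):
    c=manip.camera_model(n); 
    return cv2.projectPoints(np.array(X,float).reshape(-1,3),cv2.Rodrigues(np.array(c["R"]))[0],np.array(c["t"]),np.array(c["camera_matrix"]),np.array(c["D"]))[0].reshape(-1,2)
E
python3 - <<'E'
from h import *
im=cv2.imread("pics/top0.png")[140:295,225:390]
cv2.imwrite("pics/topc.png",cv2.resize(im,None,fx=3.6,fy=3.6,interpolation=cv2.INTER_CUBIC))
c=manip.camera_model("top");print(-np.array(c["R"]).T@c["t"])
print(ray("top",[(100,99),(320,99),(600,99),(320,63),(320,365)],0))
E
```

```text
[ 0.47458521 -0.01623148  0.96899875]
[[ 0.80939057  0.44107397  0.        ]
 [ 0.79769051 -0.05645511  0.        ]
 [ 0.79883759 -0.72363991  0.        ]
 [ 0.88266942 -0.05840911  0.        ]
 [ 0.21925733 -0.04341807  0.        ]]
```

View pics/topc.png

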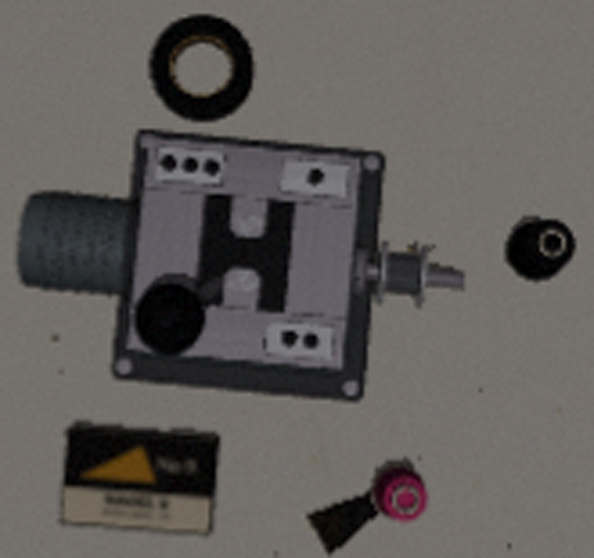

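Run:
```python
from h import *
f=lambda L:[(225+(x+.5)/3.6-.5,140+(y+.5)/3.6-.5) for x,y in L]
P=ray("top",f([(190,167),(315,177),(300,340)]),.102)[:,:2]
W=np.array([(44,34),(44,-34),(-44,-34)])/1e3
# rigid fit
Wc=W-W.mean(0);Pc=P-P.mean(0)
a=np.arctan2((Wc[:,0]*Pc[:,1]-Wc[:,1]*Pc[:,0]).sum(),(Wc*Pc).sum())
R=np.array([[np.cos(a),-np.sin(a)],[np.sin(a),np.cos(a)]]);o=P.mean(0)-R@W.mean(0)
print(P,"yaw",np.degrees(a),"o",o,"res",(P-(W@R.T+o))*1e3)
print("studs scale",np.linalg.norm(P[0]-P[1]),np.linalg.norm(P[1]-P[2]))
k=ray("top",f([(170,315)]),.159)[0];print("knob",k,(R.T@(k[:2]-o))*1e3)
for n,p,z in(("tape",(202,67),.019),("spB",(551,244),.066),("spP",(405,498),.066),("box",(140,478),.022)):
    q=ray("top",f([p]),z)[0];print(n,q,(R.T@(q[:2]-o))*1e3)
np.savez("w.npz",R=R,o=o,a=a)
s=manip.observe();print(s["tool_rot"],s["eef_pos"])
```

```text
[[ 0.58940602  0.03479136]
 [ 0.58268897 -0.03275336]
 [ 0.49483255 -0.02288147]] yaw -6.228271444317535 o [0.54229197 0.0059098 ] res [[-0.31489276 -0.14420187]
 [ 0.34536582 -0.09028934]
 [-0.03047306  0.2344912 ]]
studs scale 0.06787789149870732 0.08840930595316406
knob [0.5073156  0.04240531 0.159     ] [-38.72931735  32.48551023]
tape [0.66052238 0.03181385 0.019     ] [114.72223048  38.57795865]
spB [ 0.54661441 -0.1659089   0.066     ] [  22.93751493 -170.33561026]
spP [ 0.40688609 -0.07961473  0.066     ] [-125.32810542  -99.70989837]
box [0.41858021 0.0709924  0.022     ] [-130.042362     51.27698237]
[-7.77765993e-04  9.83769930e-01  1.79432723e-01 -1.33466127e-04] [ 0.21163969 -0.56085681  0.23051953]
```

Request:
{"method": "servo_tool", "body": {
  "moves": [
    [0,0,0,0,0,-10.6],
    [0,0,0,0,0,-10.6],
    [0,0,0,0,0,-10.6],
    [0,0,0,0,0,-10.6],
    [0,0,0,0,0,-10.6]
  ],
  "fingers": -1,
  "newtons": 20
}}

```text
clock: 0.72
eef_pos: [0.2117, -0.561, 0.2308]
tool_rot: [-0.001, 0.799, 0.602, 0.0]
contact_force: [0.5, 0.3, 0.3]
width: -0.0006
```

Request:
{"method": "servo_tool", "body": {
  "moves": [
    [0,0,0,0,0,-10.1],
    [0,0,0,0,0,0]
  ]
}}

```text
clock: 0.98
eef_pos: [0.2117, -0.5611, 0.2309]
tool_rot: [-0.0, 0.745, 0.667, 0.0]
contact_force: [-0.1, 0.3, -0.8]
width: 0.0002
```

```bash
cat >> h.py <<'E'
from scipy.spatial.transform import Rotation as Ro
w=np.load("w.npz")
def where(*targets):
    s=manip.observe();q=s["tool_rot"];T=Ro.from_quat([q[1],q[2],q[3],q[0]]).as_matrix();p=s["eef_pos"]
    print("t",round(s["clock"],2),"winder mm",(w["R"].T@(p[:2]-w["o"])*1e3).round(1),"z",round(p[2]*1e3,1),"F",(w["R"].T@s["contact_force"][:2]).round(1),s["contact_force"][2].round(1),"w",s["width"].round(3))
    xa=T[:2,0]@w["R"];print("tool x in winder deg",np.degrees(np.arctan2(xa[1],xa[0])).round(2),"zaxis",T[:,2].round(3))
    for t in targets:
        g=np.r_[w["R"]@(np.array(t[:2])/1e3)+w["o"],t[2]/1e3]
        print(t,"tool cm",(T.T@(g-p)*100).round(2))
E
python3 -c "
from h import *
where((-105,34,230))"
```

```text
Traceback (most recent call last):
  File "h.py", line 15, in where
    print("t",round(s["clock"],2),"winder mm",(w["R"].T@(p[:2]-w["o"])*1e3).round(1),"z",round(p[2]*1e3,1),"F",(w["R"].T@s["contact_force"][:2]).round(1),s["contact_force"][2].round(1),"w",s["width"].round(3))
                                                                                                                                                                                             ^^^^^^^^^^^^^^^^
AttributeError: 'float' object has no attribute 'round'
```

```bash
sed -i 's/s\["width"\].round(3)/round(s["width"],3)/' h.py
python3 -c "
from h import *
where((-105,34,230))"
```

```text
t 0.97 winder mm [-267.1 -599.5] z 230.9 F [-0.2  0.3] -0.8 w 0.0
tool x in winder deg 89.89 zaxis [-0.     0.001 -1.   ]
(-105, 34, 230) tool cm [63.38 16.09  0.13]
```

Request:
{"method": "servo_tool", "body": {
  "moves": [
    [5.3,1.34,0,0,0,0],
    [5.3,1.34,0,0,0,0],
    [5.3,1.34,0,0,0,0],
    [5.3,1.34,0,0,0,0],
    [5.3,1.34,0,0,0,0]
  ]
}}

```text
clock: 1.6
eef_pos: [0.3075, -0.3035, 0.2313]
tool_rot: [0.0, 0.746, 0.666, 0.0]
contact_force: [0.4, -0.2, -0.2]
width: 0.0
```

Request:
{"method": "servo_tool", "body": {
  "moves": [
    [5.3,1.34,0,0,0,0],
    [5.3,1.34,0,0,0,0],
    [5.3,1.34,0,0,0,0],
    [5.3,1.34,0,0,0,0],
    [5.3,1.34,0,0,0,0]
  ]
}}

```text
clock: 2.22
eef_pos: [0.4029, -0.0473, 0.2315]
tool_rot: [0.0, 0.746, 0.666, 0.0]
contact_force: [0.8, -1.0, 0.5]
width: 0.0001
```

Request:
{"method": "servo_tool", "body": {
  "moves": [
    [5.3,1.34,0,0,0,0],
    [4.9,1.34,0,0,0,0],
    [0,0,0,0,0,0]
  ]
}}

```text
clock: 2.6
eef_pos: [0.441, 0.0522, 0.2311]
tool_rot: [-0.0, 0.744, 0.668, 0.0]
contact_force: [0.7, 0.0, -0.1]
width: 0.0003
```

Run:
```python
from h import *
where((-105,34,147),(-85,34,147))
print(proj("wrist",[np.r_[w["R"]@[-.0387,.0325]+w["o"],.159]]))
cv2.imwrite("pics/wr1.png",manip.grab_frame("wrist")[:,:,::-1])
```

```text
t 2.6 winder mm [-105.7   35.1] z 231.1 F [0.7 0.1] -0.1 w 0.0
tool x in winder deg 90.11 zaxis [ 0.     0.001 -1.   ]
(-105, 34, 147) tool cm [-0.11  0.07  8.41]
(-85, 34, 147) tool cm [-0.12  2.07  8.41]
[[410.24317787 214.23869712]]
```

View pics/wr1.png

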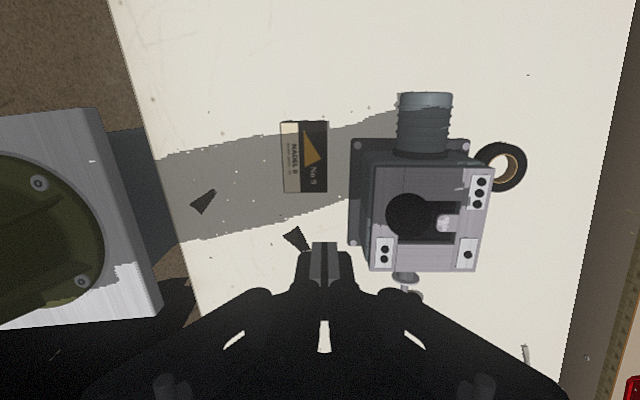

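Request:
{"method": "servo_tool", "body": {
  "moves": [
    [0,0,2.6,0,0,0],
    [0,0,2.6,0,0,0],
    [0,0,2.6,0,0,0],
    [-0.1,0.5,0,0,0,0],
    [0,0.5,0,0,0,0]
  ]
}}

```text
clock: 3.28
eef_pos: [0.4507, 0.0466, 0.1542]
tool_rot: [0.0, 0.745, 0.667, 0.0]
contact_force: [0.7, 0.2, 0.5]
width: 0.0
```

Request:
{"method": "servo_tool", "body": {
  "moves": [
    [0,0.4,0,0,0,0],
    [0,0.4,0,0,0,0],
    [0,0.4,0,0,0,0],
    [0,0.4,0,0,0,0],
    [0,0,0,0,0,0]
  ]
}}

```text
clock: 3.9
eef_pos: [0.4662, 0.0457, 0.1533]
tool_rot: [0.0, 0.744, 0.668, 0.0]
contact_force: [0.4, 0.2, 0.4]
width: 0.0002
```

Request:
{"method": "servo_tool", "body": {
  "moves": [
    [0,0.3,0,0,0,0],
    [0,0.3,0,0,0,0],
    [0,0.3,0,0,0,0],
    [0,0.3,0,0,0,0],
    [0,0,0,0,0,0]
  ]
}}

```text
clock: 4.53
eef_pos: [0.4774, 0.0445, 0.1533]
tool_rot: [-0.001, 0.744, 0.668, -0.0]
contact_force: [-4.6, 1.7, 3.4]
width: 0.0003
```

Run:
```python
from h import *
where((-32.5,34,153))
cv2.imwrite("pics/wr2.png",manip.grab_frame("wrist")[100:300,250:570,::-1].repeat(2,0).repeat(2,1))
```

```text
t 4.53 winder mm [-68.7  31.3] z 153.3 F [-4.7  1.2] 3.4 w 0.0
tool x in winder deg 90.01 zaxis [-0.001  0.    -1.   ]
(-32.5, 34, 153) tool cm [0.27 3.62 0.02]
```

View pics/wr2.png

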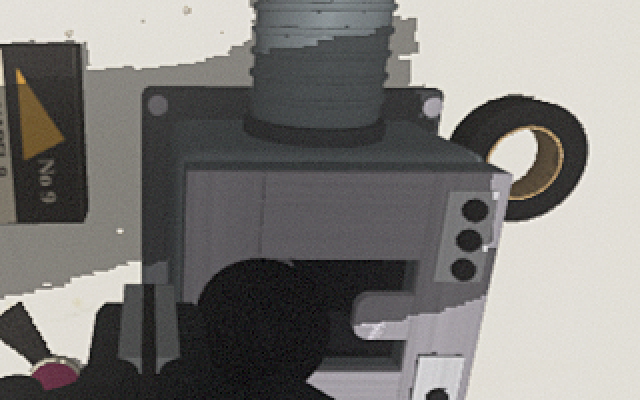

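Run:
```python
from h import *
for z in(.159,.162):
    k=ray("wrist",[(250+262/2,100+325/2)],z)[0];print(w["R"].T@(k[:2]-w["o"])*1e3)
```

```text
[-39.72562693  31.66090659]
[-40.39360532  33.47164959]
```

Request:
{"method": "servo_tool", "body": {
  "moves": [
    [0.1,0.3,0,0,0,0],
    [0.1,0.3,0,0,0,0],
    [0,0.3,0,0,0,0],
    [0,0.3,0,0,0,0],
    [0,0,0,0,0,0]
  ]
}}

```text
clock: 5.2
eef_pos: [0.49, 0.045, 0.1534]
tool_rot: [0.0, 0.744, 0.668, -0.0]
contact_force: [-3.5, 0.0, 4.1]
width: -0.0002
```

```bash
python3 -c "
from h import *
where((-32.5,34,153))"
```

```text
t 5.2 winder mm [-56.2  33.2] z 153.4 F [-3.4 -0.4] 4.1 w -0.0
tool x in winder deg 90.0 zaxis [-0. -0. -1.]
(-32.5, 34, 153) tool cm [0.08 2.37 0.04]
```

Request:
{"method": "servo_tool", "body": {
  "moves": [
    [0,0.4,0,0,0,0],
    [0,0.4,0,0,0,0],
    [0,0.4,0,0,0,0],
    [0,0.4,0,0,0,0],
    [0,0,0,0,0,0]
  ]
}}

```text
clock: 5.82
eef_pos: [0.5064, 0.0432, 0.1532]
tool_rot: [0.0, 0.745, 0.668, 0.0]
contact_force: [-1.1, 0.4, 1.9]
width: 0.0002
```

Request:
{"method": "servo_tool", "body": {
  "moves": [
    [0,0.3,0,0,0,0],
    [0,0.3,0,0,0,0],
    [0,0.2,0,0,0,0],
    [0,0,0,0,0,0]
  ]
}}

```text
clock: 6.32
eef_pos: [0.5142, 0.0424, 0.1533]
tool_rot: [0.0, 0.744, 0.668, 0.0]
contact_force: [-1.8, 0.6, 2.0]
width: -0.0
```

Run:
```python
from h import *
where((-32.5,34,153))
a=manip.grab_frame("wrist")[100:300,250:570,::-1].repeat(2,0).repeat(2,1)
cv2.imwrite("pics/wr3.png",a)
p=proj("wrist",[np.r_[w["R"]@[0,.0346]+w["o"],.1656]]);print((p-[250,100])*2)
```

```text
t 6.33 winder mm [-31.9  33.2] z 153.3 F [-1.8  0.4] 2.0 w -0.0
tool x in winder deg 90.0 zaxis [ 0. -0. -1.]
(-32.5, 34, 153) tool cm [ 0.08 -0.06  0.03]
[[278.73895311 334.85671333]]
```

View pics/wr3.png

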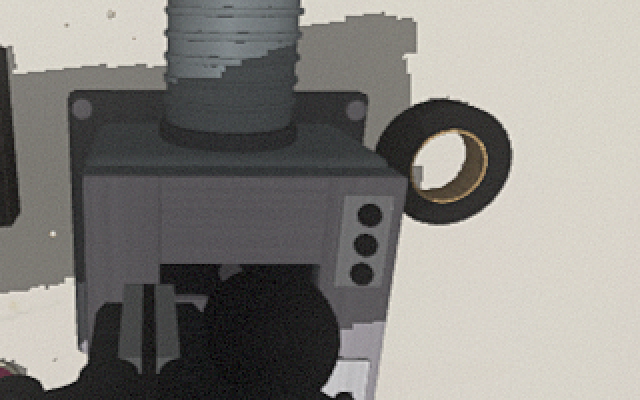

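Request:
{"method": "servo_tool", "body": {
  "moves": [
    [0,0.15,0,0,0,0],
    [0,0,0,0,0,0],
    [0,-1.5,0,0,0,0],
    [0,-1.5,0,0,0,0],
    [0,0,0,0,0,0]
  ]
}}

```text
clock: 7.0
eef_pos: [0.484, 0.0456, 0.1533]
tool_rot: [-0.0, 0.744, 0.668, -0.0]
contact_force: [0.1, -0.2, 0.0]
width: 0.0003
```

Request:
{"method": "servo_tool", "body": {
  "moves": [
    [2,0,0,0,0,0],
    [2.2,0,0,0,0,0],
    [0,2,0,0,0,0],
    [0,2,0,0,0,0],
    [0,2.0,0,0,0,0]
  ]
}}

```text
clock: 7.62
eef_pos: [0.5507, 0.0809, 0.1535]
tool_rot: [0.0, 0.744, 0.668, 0.0]
contact_force: [0.1, -0.3, -0.6]
width: 0.0
```

Run:
```python
from h import *
where((0,65,153))
a=manip.grab_frame("top")[140:295,225:390,::-1]
cv2.imwrite("pics/top2.png",cv2.resize(a,None,fx=3.6,fy=3.6,interpolation=cv2.INTER_CUBIC))
cv2.imwrite("pics/wr4.png",manip.grab_frame("wrist")[:,:,::-1])
p=proj("wrist",[np.r_[w["R"]@[0,.0346]+w["o"],.1656]]);print(p)
```

```text
t 7.62 winder mm [ 0.2 75.4] z 153.5 F [ 0.1 -0.2] -0.6 w 0.0
tool x in winder deg 90.02 zaxis [ 0.001 -0.    -1.   ]
(0, 65, 153) tool cm [-1.04 -0.02  0.05]
[[324.90419913 332.50738709]]
```

View pics/wr4.png

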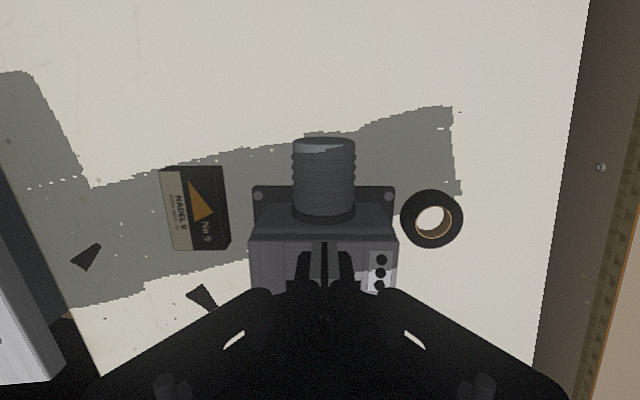

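Request:
{"method": "servo_tool", "body": {
  "moves": [
    [-0.6,0,0,0,0,0],
    [-0.4,0,0,0,0,0],
    [-0.4,0,0,0,0,0],
    [-0.3,0,0,0,0,0],
    [0,0,0,0,0,0]
  ]
}}

```text
clock: 8.35
eef_pos: [0.5481, 0.0642, 0.1538]
tool_rot: [-0.0, 0.744, 0.668, 0.001]
contact_force: [-0.4, 3.7, 2.0]
width: -0.0004
```

Request:
{"method": "servo_tool", "body": {
  "moves": [
    [-0.4,0,0,0,0,0],
    [-0.4,0,0,0,0,0],
    [-0.4,0,0,0,0,0],
    [0,0,0,0,0,0]
  ]
}}

```text
clock: 8.85
eef_pos: [0.5466, 0.0514, 0.1532]
tool_rot: [0.0, 0.745, 0.667, -0.0]
contact_force: [0.1, 2.5, 1.6]
width: -0.0002
```

Run:
```python
from h import *
where((0,-5.6,153))
```

```text
t 8.85 winder mm [-0.7 45.7] z 153.2 F [-0.2  2.5] 1.6 w -0.0
tool x in winder deg 89.97 zaxis [-0. -0. -1.]
(0, -5.6, 153) tool cm [-5.13  0.07  0.02]
```

Request:
{"method": "servo_tool", "body": {
  "moves": [
    [-0.5,0,0,0,0,0],
    [-0.5,0,0,0,0,0],
    [-0.5,0,0,0,0,0],
    [-0.5,0,0,0,0,0],
    [0,0,0,0,0,0]
  ]
}}

```text
clock: 9.48
eef_pos: [0.5442, 0.0314, 0.1532]
tool_rot: [0.0, 0.745, 0.667, -0.0]
contact_force: [-0.7, 0.5, 1.4]
width: 0.0001
```

Request:
{"method": "servo_tool", "body": {
  "moves": [
    [-0.5,0,0,0,0,0],
    [-0.5,0,0,0,0,0],
    [-0.5,0,0,0,0,0],
    [-0.5,0,0,0,0,0],
    [0,0,0,0,0,0]
  ]
}}

```text
clock: 10.1
eef_pos: [0.5421, 0.0116, 0.1532]
tool_rot: [0.0, 0.745, 0.667, -0.0]
contact_force: [0.6, 1.4, 0.6]
width: -0.0002
```

Request:
{"method": "servo_tool", "body": {
  "moves": [
    [-0.3,0,0,0,0,0],
    [-0.3,0,0,0,0,0],
    [-0.2,0,0,0,0,0],
    [0,0,0,0,0,0]
  ]
}}

```text
clock: 10.6
eef_pos: [0.5412, 0.0041, 0.1531]
tool_rot: [-0.0, 0.745, 0.668, -0.0]
contact_force: [0.4, 1.1, -0.6]
width: -0.0002
```

Run:
```python
from h import *
where((0,-5.6,153))
```

```text
t 10.6 winder mm [-0.9 -2. ] z 153.1 F [0.3 1.2] -0.6 w -0.0
tool x in winder deg 89.99 zaxis [-0.001 -0.    -1.   ]
(0, -5.6, 153) tool cm [-0.36  0.09  0.01]
```

Request:
{"method": "servo_tool", "body": {
  "moves": [
    [-0.15,0,0,0,0,0],
    [-0.15,0,0,0,0,0],
    [0,0,0,0,0,0]
  ]
}}

```text
clock: 10.98
eef_pos: [0.541, 0.0011, 0.1533]
tool_rot: [-0.0, 0.745, 0.668, -0.0]
contact_force: [0.3, 1.0, -1.3]
width: -0.0002
```

Request:
{"method": "servo_tool", "body": {
  "moves": [
    [1,0,0,0,0,0],
    [1.5,0,0,0,0,0],
    [0,1.5,0,0,0,0],
    [0,2,0,0,0,0],
    [0,2.2,0,0,0,0]
  ]
}}

```text
clock: 11.6
eef_pos: [0.602, 0.02, 0.1534]
tool_rot: [0.0, 0.744, 0.668, 0.0]
contact_force: [0.4, -0.0, -0.5]
width: 0.0001
```

Run:
```python
from h import *
where((55,-34,153))
a=manip.grab_frame("top")[140:295,225:390,::-1]
cv2.imwrite("pics/top3.png",cv2.resize(a,None,fx=3.6,fy=3.6,interpolation=cv2.INTER_CUBIC))
```

```text
t 11.6 winder mm [57.8 20.5] z 153.4 F [ 0.4 -0. ] -0.5 w 0.0
tool x in winder deg 90.03 zaxis [ 0.001 -0.    -1.   ]
(55, -34, 153) tool cm [-5.45 -0.28  0.05]
```

View pics/top3.png

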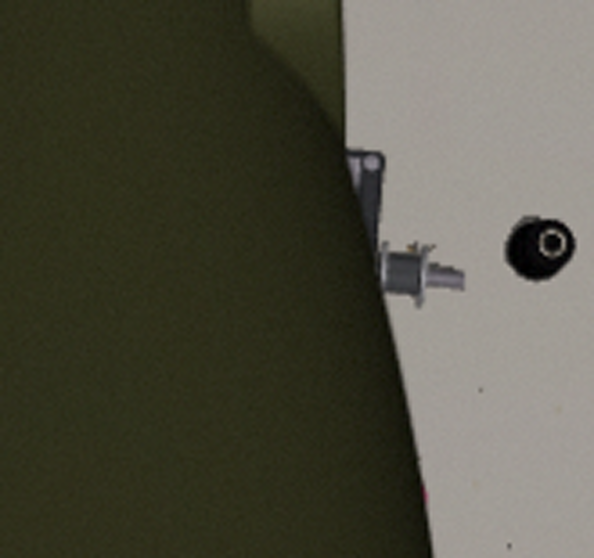

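Request:
{"method": "servo_tool", "body": {
  "moves": [
    [-2.7,0,0,0,0,0],
    [-2.7,0,0,0,0,0],
    [0,-1,0,0,0,0],
    [0,-0.8,0,0,0,0],
    [0,0,0,0,0,0]
  ]
}}

```text
clock: 12.28
eef_pos: [0.5761, -0.0311, 0.1534]
tool_rot: [-0.0, 0.744, 0.668, -0.0]
contact_force: [0.0, -0.5, -0.3]
width: 0.0002
```

Run:
```python
from h import *
where((-14,-34,153))
p=proj("wrist",[np.r_[w["R"]@[0,-.0346]+w["o"],.1656]]);print(p)
cv2.imwrite("pics/wr5.png",manip.grab_frame("wrist")[:,:,::-1])
```

```text
t 12.28 winder mm [ 37.6 -33.1] z 153.4 F [ 0.1 -0.5] -0.3 w 0.0
tool x in winder deg 90.05 zaxis [-0.  0. -1.]
(-14, -34, 153) tool cm [-0.09 -5.16  0.04]
[[255.15758256 272.14924041]]
```

View pics/wr5.png

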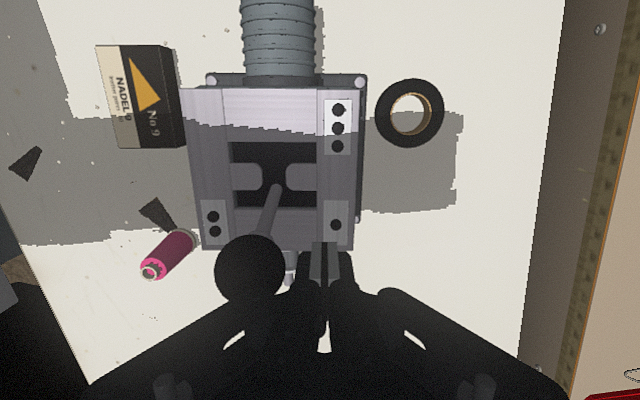

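Request:
{"method": "servo_tool", "body": {
  "moves": [
    [0,-0.4,0,0,0,0],
    [0,-0.4,0,0,0,0],
    [0,-0.4,0,0,0,0],
    [0,-0.4,0,0,0,0],
    [0,0,0,0,0,0]
  ]
}}

```text
clock: 12.95
eef_pos: [0.5609, -0.0301, 0.1537]
tool_rot: [0.0, 0.744, 0.668, 0.0]
contact_force: [2.3, 1.1, 1.4]
width: 0.0001
```

Request:
{"method": "servo_tool", "body": {
  "moves": [
    [0,-0.4,0,0,0,0],
    [0,-0.4,0,0,0,0],
    [0,-0.4,0,0,0,0],
    [0,-0.4,0,0,0,0],
    [0,0,0,0,0,0]
  ]
}}

```text
clock: 13.58
eef_pos: [0.5442, -0.0282, 0.1531]
tool_rot: [-0.0, 0.744, 0.668, -0.0]
contact_force: [0.7, 0.0, 0.1]
width: 0.0001
```

Request:
{"method": "servo_tool", "body": {
  "moves": [
    [0,-0.4,0,0,0,0],
    [0,-0.4,0,0,0,0],
    [0,-0.4,0,0,0,0],
    [0,0,0,0,0,0]
  ]
}}

```text
clock: 14.08
eef_pos: [0.5324, -0.027, 0.1532]
tool_rot: [-0.0, 0.744, 0.668, -0.0]
contact_force: [0.9, 1.5, 0.2]
width: 0.0004
```

Run:
```python
from h import *
where((-14,-34,153))
```

```text
t 14.07 winder mm [ -6.2 -33.8] z 153.2 F [0.7 1.6] 0.2 w 0.0
tool x in winder deg 90.0 zaxis [-0.001 -0.    -1.   ]
(-14, -34, 153) tool cm [-0.02 -0.78  0.02]
```

Now small steps to the stop, watching the force.

Request:
{"method": "servo_tool", "body": {
  "moves": [
    [0,-0.3,0,0,0,0],
    [0,-0.2,0,0,0,0],
    [0,0,0,0,0,0]
  ]
}}

```text
clock: 14.45
eef_pos: [0.5279, -0.0265, 0.1534]
tool_rot: [0.0, 0.744, 0.668, -0.0]
contact_force: [1.4, -0.1, -0.1]
width: 0.0004
```

Request:
{"method": "servo_tool", "body": {
  "moves": [
    [0,-0.15,0,0,0,0],
    [0,0,0,0,0,0]
  ]
}}

```text
clock: 14.7
eef_pos: [0.5264, -0.0264, 0.1533]
tool_rot: [-0.0, 0.744, 0.668, -0.0]
contact_force: [2.0, 0.1, -0.4]
width: -0.0
```

Request:
{"method": "servo_tool", "body": {
  "moves": [
    [0,-0.1,0,0,0,0],
    [0,0,0,0,0,0]
  ]
}}

```text
clock: 14.95
eef_pos: [0.5257, -0.0263, 0.1533]
tool_rot: [0.0, 0.744, 0.668, 0.0]
contact_force: [2.6, -0.2, -0.8]
width: 0.0
```

Request:
{"method": "servo_tool", "body": {
  "moves": [
    [0,-0.1,0,0,0,0],
    [0,0,0,0,0,0]
  ]
}}

```text
clock: 15.2
eef_pos: [0.5249, -0.0261, 0.1534]
tool_rot: [0.0, 0.744, 0.668, 0.0]
contact_force: [2.7, 0.1, -1.7]
width: -0.0001
```

Request:
{"method": "servo_tool", "body": {
  "moves": [
    [0,-0.1,0,0,0,0],
    [0,0,0,0,0,0]
  ]
}}

```text
clock: 15.45
eef_pos: [0.5239, -0.026, 0.1535]
tool_rot: [0.0, 0.744, 0.668, 0.0]
contact_force: [5.6, -0.7, -1.9]
width: 0.0002
```

Force is beginning to rise at about x = −14.8 mm; a couple more steps.

Request:
{"method": "servo_tool", "body": {
  "moves": [
    [0,-0.1,0,0,0,0],
    [0,0,0,0,0,0]
  ]
}}

```text
clock: 15.7
eef_pos: [0.5231, -0.0259, 0.1535]
tool_rot: [0.0, 0.744, 0.668, 0.0]
contact_force: [5.8, 0.6, -2.1]
width: 0.0001
```

Request:
{"method": "servo_tool", "body": {
  "moves": [
    [0,-0.05,0,0,0,0],
    [0,0,0,0,0,0]
  ]
}}

```text
clock: 15.95
eef_pos: [0.5228, -0.0259, 0.1536]
tool_rot: [0.001, 0.744, 0.668, 0.001]
contact_force: [5.7, -0.8, -2.0]
width: 0.0001
```

Run:
```python
from h import *
where((-14,-34,153))
```

```text
t 15.95 winder mm [-16.  -33.7] z 153.6 F [ 5.8 -0.2] -2.0 w 0.0
tool x in winder deg 90.0 zaxis [ 0.001 -0.    -1.   ]
(-14, -34, 153) tool cm [-0.03  0.2   0.06]
```

Request:
{"method": "servo_tool", "body": {
  "moves": [
    [0,-0.1,0,0,0,0],
    [0,0,0,0,0,0]
  ]
}}

```text
clock: 16.2
eef_pos: [0.5221, -0.0258, 0.1537]
tool_rot: [0.001, 0.744, 0.668, 0.001]
contact_force: [8.1, -0.2, -1.8]
width: -0.0003
```

Request:
{"method": "servo_tool", "body": {
  "moves": [
    [0,-0.1,0,0,0,0],
    [0,0,0,0,0,0]
  ]
}}

```text
clock: 16.45
eef_pos: [0.5214, -0.0257, 0.1537]
tool_rot: [0.001, 0.744, 0.668, 0.001]
contact_force: [6.9, -0.8, -2.3]
width: 0.0001
```

Request:
{"method": "servo_tool", "body": {
  "moves": [
    [0,-0.1,0,0,0,0],
    [0,0,0,0,0,0]
  ]
}}

```text
clock: 16.7
eef_pos: [0.5208, -0.0256, 0.1539]
tool_rot: [0.001, 0.744, 0.668, 0.001]
contact_force: [8.0, -0.9, -1.8]
width: -0.0
```

Request:
{"method": "servo_tool", "body": {
  "moves": [
    [0,-0.1,0,0,0,0],
    [0,0,0,0,0,0]
  ]
}}

```text
clock: 16.95
eef_pos: [0.5201, -0.0256, 0.154]
tool_rot: [0.001, 0.744, 0.668, 0.001]
contact_force: [8.2, -0.8, -4.3]
width: -0.0003
```

Run:
```python
from h import *
where((-14,-34,153))
cv2.imwrite("pics/wr6.png",manip.grab_frame("wrist")[100:400,120:520,::-1].repeat(2,0).repeat(2,1))
p=proj("wrist",[np.r_[w["R"]@[-.044,-.033]+w["o"],.159]]);print((p-[120,100])*2)
```

```text
t 16.95 winder mm [-18.6 -33.7] z 154.0 F [8.3 0.1] -4.3 w -0.0
tool x in winder deg 90.0 zaxis [ 0.004 -0.    -1.   ]
(-14, -34, 153) tool cm [-0.03  0.46  0.1 ]
[[320.97685096 322.62028799]]
```

View pics/wr6.png

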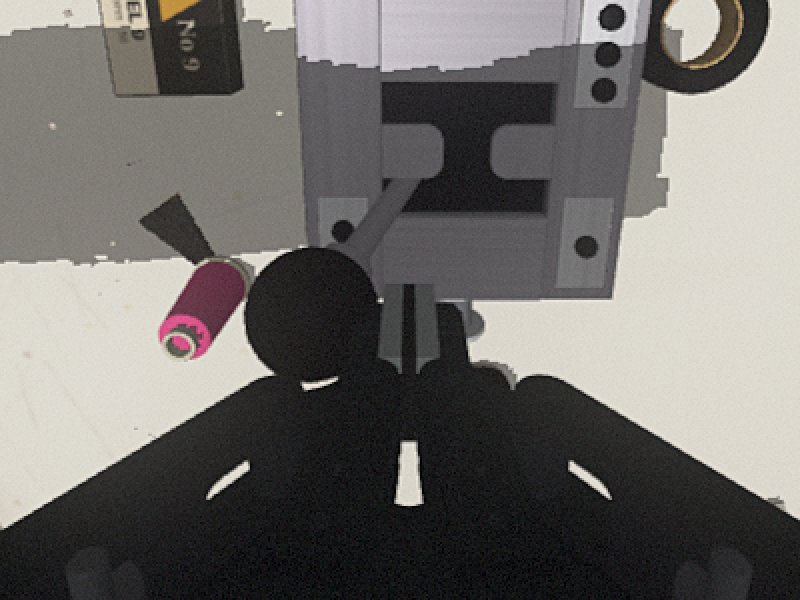

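Request:
{"method": "servo_tool", "body": {
  "moves": [
    [0,1,0,0,0,0],
    [0,2,0,0,0,0],
    [0,2,0,0,0,0],
    [0,1,-3,0,0,0],
    [0,0,-5,0,0,0]
  ]
}}

```text
clock: 17.62
eef_pos: [0.5756, -0.0319, 0.2314]
tool_rot: [-0.003, 0.744, 0.668, -0.003]
contact_force: [1.1, -0.5, 0.1]
width: 0.0001
```

Request:
{"method": "servo_tool", "body": {
  "moves": [
    [-5,0,-2,0,0,0],
    [-5.5,-1,0,0,0,0],
    [-5.5,-1,0,0,0,0],
    [-5.5,-1,0,0,0,0],
    [-5.5,-1,0,0,0,0]
  ]
}}

```text
clock: 18.25
eef_pos: [0.5068, -0.2969, 0.2526]
tool_rot: [-0.002, 0.744, 0.668, -0.0]
contact_force: [0.6, -0.4, -0.2]
width: -0.0002
```

Request:
{"method": "servo_tool", "body": {
  "moves": [
    [-5.5,-2,0,0,0,0],
    [-5.5,-2,0,0,0,0],
    [-5,-2,0,0,0,0],
    [0,0,0,0,0,0]
  ]
}}

```text
clock: 18.75
eef_pos: [0.4286, -0.4507, 0.2521]
tool_rot: [-0.002, 0.746, 0.666, -0.0]
contact_force: [0.6, 0.1, -0.5]
width: 0.0002
```

Run:
```python
from h import *
where()
a=manip.grab_frame("top")[140:295,225:390,::-1]
cv2.imwrite("pics/top4.png",cv2.resize(a,None,fx=3.6,fy=3.6,interpolation=cv2.INTER_CUBIC))
for X in([-.044,-.033],[-.040,-.033]):
  p=proj("top",[np.r_[w["R"]@X+w["o"],.159]]);print((p-[225,140])*3.6)
```

```text
t 18.75 winder mm [ -63.4 -466.2] z 252.1 F [0.6 0.2] -0.5 w 0.0
tool x in winder deg 89.7 zaxis [-0.003  0.002 -1.   ]
[[297.9974383  335.77303366]]
[[298.70465701 327.80607739]]
```

View pics/top4.png

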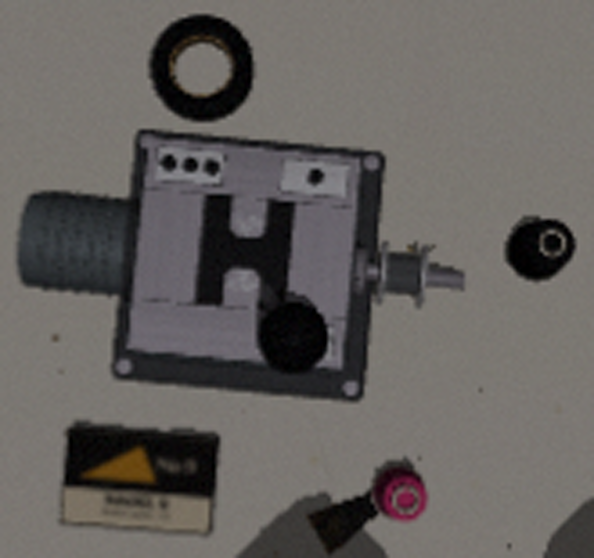

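```bash
python3 -c "
from cell import manip
print(manip.sign_off())"
```

```text
the job is handed in; nothing more can be done
None
```

The lever is fully home in the two-stud slot, which is the near right one. The job was handed in at about 19 s on the robot's clock.

**How it was done:** With the fingers shut, I pushed the knob from outside in three moves: to the far side as far as the cross channel, across to the right, then back to the near end stop. The wrist camera put the knob at about x = −2 mm in the channel, so it stayed out of the far slots. The highest contact force in the readings was about 9 N, during the last push at the end stop.

**Last checks:** After backing away, the top view put the knob at about x = −44 mm, which is the fully home position. Sideways it read about y = −30 mm, roughly 3 mm inside the nominal −33, which is within the slot's play.

The wrist view at the stop had read about 2 mm beyond home, which is within the calibration error. The spools, tape and box looked unmoved, and the arm finished about 0.4 m away, touching nothing.

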